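# Clamp the lower practice jaw in the bench holder

### The arm

A 7-joint arm with a two-finger parallel gripper is mounted at the origin on the work surface. World frame = base frame: x ahead of the robot, y to its left, z up, the work surface at z = 0. Lengths are in m, angles in rad, forces in N, time in s.
With the tool pointing down it reaches from about 0.4 to 0.85 m from the base axis. Payload 10.4 kg.
Tool frame: the origin (TCP) lies between the finger pads; the fingertips stand 11 mm ahead of it and the grasp point (between the pads) lies 8 mm behind it; z points along the fingers, y is the direction in which the jaws open and shut (so a half turn about z gives the same grasp; the last joint's range is limited). The gripper opens to 87 mm and grips with 3 to 60 N. Pads are 19 mm wide; open, the fingers measure 117 mm over their backs; the gripper's body (75 mm by 190 mm) begins 51 mm behind the grasp point.
Start: joints at [1.108, 0.332, -0.065, 1.46, 0.022, 1.35, -0.088], TCP at [0.266, -0.566, 0.234] pointing down, gripper open.
Joint ranges: [-2.6, 2.6], [-0.5, 2.12], [-1.47, 1.34], [0.16, 2.42], [-1.27, 4.41], [0.06, 2.06], [-2.6, 2.6]. Speed limits (rad/s): [2.22, 2.22, 2.79, 2.79, 3.14, 3.14, 3.14].

### API

Orientations are given as a unit quaternion [x, y, z, w].
In Python, from bench import r, eyes gives the robot as it stands.
- The arm moves only by the shell command python3 -m inch 'ROWS' [FORCE]. ROWS is a JSON object of lists of equal length, an entry for each row: "translation": the shift along the world's x, y, z scaled (see below), a list of three; "rot": the turn, a rotation vector about the world's x, y, z scaled (see below), a list of three; "jaw": the finger opening in mm, from 0 to 87. In form: {"translation": [[tx, ty, tz], ...], "rot": [[ax, ay, az], ...], "jaw": [jaw, ...]}. A call has 1 to 20 rows; each row is the pose to reach, as a shift and turn from the pose measured when the call began; what a row does not reach only later rows make up. The controller multiplies each number of a shift by 100 mm and each number of a turn by 60 degrees. A row lasts 1/10 s, in which the tool goes at most 50 mm and 8.59 degrees, less where a joint would pass 70% of its speed; a pose out of reach is approached as far as the arm can. A call with a number of a shift or a turn outside -1 to 1 is refused whole. A call with a gripper value outside its range is refused whole. The fingers move at their own pace and stop on an object; FORCE is the grip in N (left out, the last holds). Time passes only in rows, so rows that repeat a pose let the fingers close. It gives the time, the measured TCP pose, the force and the opening at its end, in the units of the state.
- r.read_state(): the state, without advancing time (a new reading comes with each control period).
- eyes.camera(name): name is "side" or "top" or "wrist"; returns the picture (420x560x3 uint8, blue, green, red); there is no depth.
- eyes.calibration(name): a dict with "fx", "fy", "cx", "cy" (pixels), "R" (3x3) and "t" (3): a world point X has camera coordinates R X + t; the wrist camera has in their place "hand_eye" (4x4, takes a point from camera to tool coordinates, whose origin is the TCP and whose axes are the flange's). Camera axes: x right, y down, z forward; pixel columns grow to the right and rows downward; lengths in m; the calibration is good to about 2 mm. A picture is of the moment at which its call begins: read the wrist's pose just before it. calibration takes no time and is no camera call.
- r.close_job(): hands the job in, once; it reports no verdict.
The state is a dict: "time": time; "joint_positions": joint angles; "joint_vel": joint speeds; "joint_torque": joint torques, N m; "ee_pos": TCP position; "eef_rot": TCP orientation; "ft_force": force on the tool from outside, world axes, zero at the start; "torque": the same for the moment, N m; "width": finger opening in m.
Only numpy, scipy, OpenCV 4.12 (cv2) and the standard library are available. Lean on these libraries where they do the work, as an engineer would, in place of code of your own. Each camera call takes 0.05 s, during which the arm holds its last target. There are 200 camera calls.

### The job

Lift the lower practice jaw (the open horseshoe) off its peg and lay it flat in the bench clamp, its steel tongue squarely under the foot and back against the stop. Then, with the cam lever up, screw the wing nut down until the foot just touches the tongue, and flip the lever fully down, so that the jaw is held firmly but not crushed. Leave the other jaw on its peg and the rest of the bench as it is.

Things in the scene. Friction and masses are not known exactly. Their poses are not given: they have to be found in the camera images.
- jaw: Lower practice jaw: pink gum and ivory teeth, an open horseshoe (empty middle) on a 6 mm steel plate with a tongue. 129 x 58 x 32 mm, 0.17 kg. Origin: plate underside, midway across, 41 mm behind the front; +x from the front teeth along the tongue, +z out of the teeth. Grip across its flat sides, 58 mm apart (x -12 to 28, z 6 to 24 mm; teeth above, to z 32, set back 3 mm).
- jaw_hole (a point): Middle of the 13 mm hole in the tongue, at its upper face (jaw frame 76, 0, 6 mm). The tongue is 22 mm wide, 6 mm thick, from jaw x = 28 to 88 mm, its underside flush with the plate.
- jaw_tongue (a point): The spot on the upper face of the lower jaw's tongue that the foot must press (jaw frame 58, 0, 6 mm).
- upper_jaw: Upper practice jaw: same plate, tongue, sizes and axes, but a pink domed palate fills the horseshoe. It hangs on the other peg and must stay there.
- stand: Plywood stand: a board 230 mm wide, 170 mm long, rising at 30 degrees towards +x from its low edge; origin under its middle. Two 8 mm pegs stand square to the board at y = -70 and 70 mm, 32 mm proud. Each jaw hangs with its plate flat on the board, tongue uphill, peg through the tongue's hole: draw it off square to the board by at least 35 mm. Fixed to the bench.
- clamp: Cam clamp: grey base 90 mm wide, x -105 to 135 mm, 25 mm high, whose top is the bed. Origin at bench level under the spindle; +x from jaw end to lever end. Stop: 10 mm high, face at x = 30 mm; tongue against it, the jaw's origin is at x -58, y 0, z 25 mm, jaw +x along clamp +x. Arm 24 mm wide, underside 26 mm over the bed, x -17 to 101 mm; cheeks 71 mm high at x 47 to 73 mm. Fixed.
- clamp_seat (a point): Where jaw_tongue must come: on the spindle axis, 6 mm above the bed (clamp frame 0, 0, 31 mm). Over the bed at x below -30 mm nothing stands.
- nut (a joint): Wing nut's turn (rad), growing clockwise seen from above, which lowers the foot 2.865 mm per rad; the nut keeps its height. At 0 and 3.14 its wings lie along the arm. At 3.14 with the lever at 0 the foot just touches the 6 mm tongue; it starts 3 to 8 mm short of touching. Range 0 to 4.3; it stays where it is left (0.08 N m friction).
- nut_grip (a point): Where to grip the wing nut, on its axis: a dark steel bar-shaped nut 60 mm long (along the arm at nut = 0), 14 mm thick, 24 mm high. This point lies 9 mm below its top, 22 mm above the arm's top, about 94 mm over the bench with the lever open. The threaded spindle comes up to 12 mm out of its top.
- foot: Round rubber foot, 20 mm across, on a spring plunger at the spindle's lower end; origin at its lowest point. Its spring gives 2.5 N for each mm it is pushed in. Closing the lever brings it down 5 mm in all.
- lever (a joint): Cam lever's turn (rad): 0 = open, standing up (leaning 9 degrees to clamp +x); 1.5 = closed, level, pointing to clamp +x; its angle from vertical is 0.15 + 0.945 x lever. It stays where it is left (0.16 N m friction) and starts at 0 to 0.3. The foot comes down by 3.33 mm per rad. Locked from a bare touch, the foot presses with 12.5 N.
- lever_pin (a point): Pivot of the cam lever, axis along clamp y, at clamp frame x = 105 mm, z = 56 (open) to 60 mm (closed).
- lever_grip (a point): Point to push or pinch on the lever, 70 mm from its pivot on its middle. The lever is 14 to 16 mm wide (along clamp y), 10 to 13 mm thick and ends 95 mm from the pivot.
- cup: Clear cup, 68 mm across, 95 mm tall, origin at the middle of its underside. Leave alone.
- bottle: White bottle, 52 mm across, 110 mm tall, origin at the middle of its underside. Leave alone.
- marker: Marker pen lying down, 130 mm long, 15 mm thick, origin under its middle, along its x. Leave alone.
- wax_knife: Wax knife lying down: 12 mm wooden handle, a small steel blade at each end, 178 mm long, along its x. Leave alone.
- plaster_cast: Plaster cast of a jaw without a plate or tongue, 83 x 62 x 33 mm, origin on its underside. Leave alone.
- loupes: Magnifying loupes, about 170 x 125 x 35 mm, origin on the underside between the lenses. Leave alone.
Things that resemble listed ones, but are neither listed nor needed, are in the scene too. What is shaped like the jaw but blue or purple is not meant.

How it is judged:
On the way:
1. the lower jaw lies flat on the clamp's bed, its tongue under the foot, with the lever still up (horizontal distance between jaw_tongue and clamp_seat below 0.01 m and height (world z) of jaw between 0.021 and 0.029 m and angle between jaw's own z axis and vertical below 0.08 rad and angle between the x axis of jaw and the x axis of clamp, either way round below 0.16 rad and value of joint lever below 0.6 rad), for 0.2 s.
At the end, for the whole second after the job is handed in: Lever down (over 1.38 of 1.5 rad); foot presses the lower jaw's tongue with 7 to 18 N; jaw still and flat on the bed (0.06 rad), tongue spot within 10 mm of the seat, squared to the clamp within 0.16 rad; upper jaw still on its peg (within 20 mm) (value of joint lever above 1.38 rad and contact force between foot and jaw between 7 and 18 N and horizontal distance between jaw_tongue and clamp_seat below 0.01 m and height (world z) of jaw between 0.022 and 0.028 m and angle between jaw's own z axis and vertical below 0.06 rad and angle between the x axis of jaw and the x axis of clamp, either way round below 0.16 rad and linear speed of jaw below 0.02 m/s and distance of upper_jaw from where it was at the start of the episode below 0.02 m); the robot touches nothing.
It fails at once if the upper jaw is knocked or taken off its peg (distance of upper_jaw from where it was at the start of the episode above 0.02 m).
It fails at once if something else on the bench is pushed more than 30 mm or knocked over (distance of any of cup, bottle, marker, wax_knife, plaster_cast, loupes from where it was at the start of the episode above 0.03 m or angle between any of cup, bottle's own z axis and vertical above 0.5 rad).
It also fails if it takes over 72 s, if anything falls off the work surface, if the arm or the gripper's body presses on something with over 40 N, if the wrist force passes 120 N, or if a joint passes its speed limit or range.

## Working session

There is one attempt and no reset: what is moved stays moved. The work goes in short steps, Python scripts to look and compute and a shell command to move; the robot and the scene stay as the last step left them, time stands still between calls to the robot, and variables do not carry over. Pictures are saved under pics/ and viewed, about 8 in all and at most 12, crops included, and the job is handed in when it is done.

```bash
ls; mkdir -p pics
python3 - <<'E'
from bench import r,eyes
import cv2,json
s=r.read_state();print(s)
for n in("top","side"):
    im=eyes.camera(n);cv2.imwrite(f"pics/{n}0.png",im);c=eyes.calibration(n);print(n,{k:(v.tolist() if hasattr(v,'tolist') else v) for k,v in c.items()})
c=eyes.calibration("wrist");print(c)
E
```

```text
pics
{'time': 0.0, 'joint_positions': array([ 1.10843097,  0.33287399, -0.06468603,  1.460942  ,  0.02160535,
        1.34989667, -0.08849574]), 'joint_vel': array([ 0.00042979,  0.00040604, -0.00014048,  0.00010236, -0.00030624,
        0.0001898 ,  0.00095174]), 'joint_torque': array([ 2.01683411e-03, -6.23262763e+01,  2.55639211e-02, -3.89906287e+01,
       -6.14791922e-02,  3.96153645e-02,  1.83358375e-04]), 'ee_pos': array([ 0.26590735, -0.56520257,  0.23275225]), 'eef_rot': array([ 9.75921355e-01,  2.18121527e-01, -1.92137296e-04, -6.85801008e-04]), 'ft_force': array([-0.20946829, -0.50870275,  0.89080897]), 'torque': array([-0.01599633, -0.03355252, -0.01013296]), 'width': 0.08726641399245608}
top {'fx': 448.6871739629078, 'fy': 448.6871739629078, 'cx': 283.92784468841506, 'cy': 204.9558925708126, 'R': [[0.000719113959398382, -0.9994938813512962, -0.03180352207593603], [-0.9868512108989578, 0.004431097746351832, -0.16157058185209083], [0.16162973248253032, 0.03150153193232713, -0.9863485606333808]], 't': [0.04677788776745594, 0.5426427932417254, 1.1113651328640883]}
side {'fx': 383.0959752619504, 'fy': 383.0959752619504, 'cx': 281.1548535954549, 'cy': 205.01677784527791, 'R': [[0.9984898905675842, -0.0537606900276647, 0.011301621214802327], [-0.024862360271194452, -0.6256722764128724, -0.7796897239095046], [0.04898776863747573, 0.7782313221247802, -0.6260640604505562]], 't': [-0.542964003279483, 0.1188801437807348, 0.9154229473283284]}
{'fx': 374.3663828337003, 'fy': 374.3663828337003, 'cx': 279.2047333847164, 'cy': 207.84633132998295, 'hand_eye': array([[ 1.93070473e-03, -9.59660749e-01, -2.81153906e-01,
         7.76799187e-02],
       [ 9.99997960e-01,  2.01983193e-03, -2.72186622e-05,
         6.97558776e-04],
       [ 5.94004318e-04, -2.81153280e-01,  9.59662691e-01,
        -1.51481370e-01],
       [ 0.00000000e+00,  0.00000000e+00,  0.00000000e+00,
         1.00000000e+00]])}
```

View pics/top0.png

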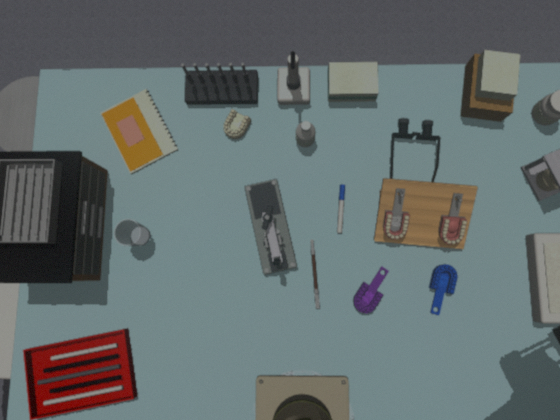

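View pics/side0.png

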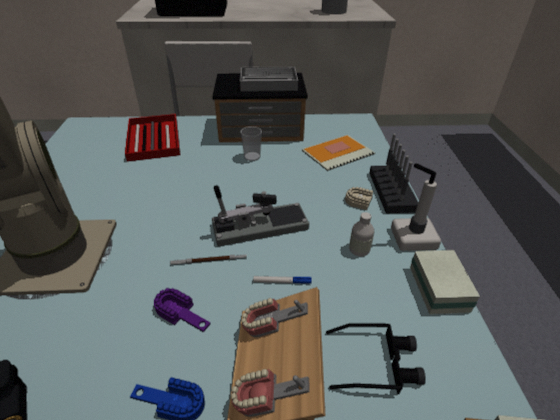

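The scene, top view: the stand is at (427,213) with jaws at (397,215) and (454,222). The clamp runs from (262,185) to (275,270), lever end towards the robot. Blue (442,288) and purple (371,290) are decoys, and the plaster cast is at (236,123). The enlarged crop should show which of the two pink jaws is the open horseshoe.

Run:
```python
import cv2,numpy as np
t=cv2.imread("pics/top0.png");s=cv2.imread("pics/side0.png")
z=lambda i,x,y,w,h,f:cv2.resize(i[y:y+h,x:x+w],None,fx=f,fy=f,interpolation=cv2.INTER_CUBIC)
a=z(t,370,170,114,86,3.5) ; b=z(s,225,280,114,140,3.5)[:490]
c=z(t,235,170,70,110,4)
a=cv2.convertScaleAbs(a,alpha=1.5);b=cv2.convertScaleAbs(b,alpha=1.5)
H=600;cv=np.zeros((600,800,3),np.uint8)
cv[:301,:399]=a[:301,:399]; bb=cv2.resize(b,(399,490)); cv[:490,400:799]=bb
cc=z(s,205,180,110,65,3.6);cc=cv2.convertScaleAbs(cc,alpha=1.5);cv[305:305+cc.shape[0],:cc.shape[1]]=cc
cv2.imwrite("pics/crop1.png",cv)
c=cv2.convertScaleAbs(z(t,235,175,75,105,5.7),alpha=1.5);cv2.imwrite("pics/crop2.png",c)
```

```text
(no output)
```

View pics/crop1.png

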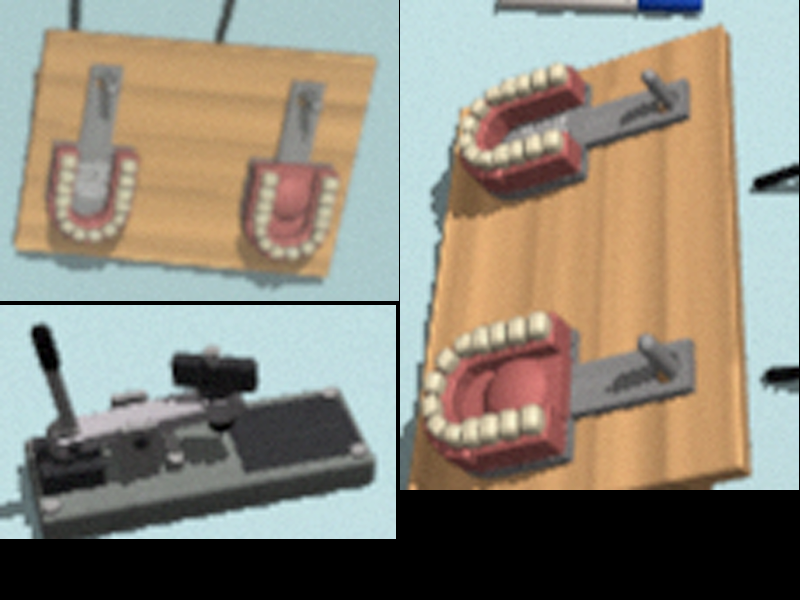

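View pics/crop2.png

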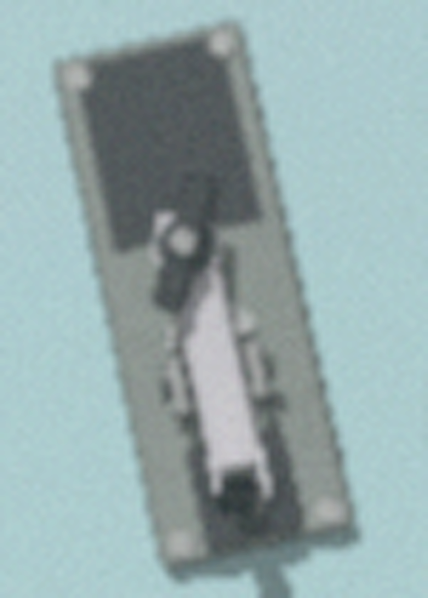

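The jaw at top (397,215), side (262,315), is the open horseshoe on a steel plate. That makes it the lower jaw. The one at top (454,222) has a filled pink palate, so it's the upper jaw. In the clamp crop the wing nut is turned about 28° clockwise from the arm line, and the lever is up. Next I'll fit coarse poses.

```bash
cat > h.py <<'E'
import numpy as np,cv2
from scipy.optimize import least_squares
from scipy.spatial.transform import Rotation as Ro
from bench import r,eyes
def cam(n,s=None):
    c=eyes.calibration(n)
    if n=="wrist":
        s=s or r.read_state();T=np.eye(4);T[:3,:3]=Ro.from_quat(s["eef_rot"]).as_matrix();T[:3,3]=s["ee_pos"]
        M=np.linalg.inv(T@c["hand_eye"]);R,t=M[:3,:3],M[:3,3]
    else: R,t=np.array(c["R"]),np.array(c["t"])
    return c["fx"],c["cx"],c["cy"],R,t
def proj(C,P):
    f,cx,cy,R,t=C;q=np.atleast_2d(P)@R.T+t
    return np.c_[f*q[:,0]/q[:,2]+cx,f*q[:,1]/q[:,2]+cy]
def ray(C,uv,z):
    f,cx,cy,R,t=C;o=-R.T@t;d=R.T@np.array([(uv[0]-cx)/f,(uv[1]-cy)/f,1]);return o+d*(z-o[2])/d[2]
def pose(p,tilt): # p x,y,z,yaw
    return Ro.from_euler("ZY",[p[3],-tilt]).as_matrix(),np.array(p[:3])
def fit(obs,p0,tilt,fixz=None):
    # obs: list of (C, Pbody(mm), uv)
    def full(q): return np.r_[q[:2],fixz,q[2]] if fixz is not None else q
    def f(q):
        R,t=pose(full(q),tilt);return np.concatenate([(proj(C,np.atleast_2d(P)/1000@R.T+t)-uv).ravel() for C,P,uv in obs])
    s=least_squares(f,p0,loss="soft_l1",x_scale=[.01]*(len(p0)-1)+[.05]);return full(s.x),f(s.x).reshape(-1,2)
E
python3 - <<'E'
from h import *
np.set_printoptions(precision=4,suppress=True)
T=cam("top");S=cam("side")
ct=np.array([[60,62],[237,25],[353,535],[172,568]])/5.7+[235,175]
# far=-105; looking with +x toward robot: clamp +y = world -y.. z up
P=np.array([[-105,-45,25],[-105,45,25],[135,45,25],[135,-45,25]])
sc=(np.array([[325,385],[370,458],[42,500]])-[0,305])/3.6+[205,180]
Ps=np.array([[-105,-45,25],[-105,45,25],[135,45,25]])
p,e=fit([(T,P,ct),(S,Ps,sc)],[.5,.08,-2.92],0,0.);print("clamp",p,np.degrees(p[3]));print(e)
jt=np.array([[93,67],[122,68],[83,148],[114,150]])/3.5+[370,170]
Pj=np.array([[88,11,6],[88,-11,6],[30,11,6],[30,-11,6]])
js=(np.array([[686,80],[583,115]])-[400,0])/3.5+[225,280]
Pjs=np.array([[88,11,6],[28,11,6]])
p,e=fit([(T,Pj,jt),(S,Pjs,js)],[.5,-.25,.05,-.1],np.radians(30));print("jaw",p,np.degrees(p[3]));print(e)
for n in [(-41,0,3),(-12,29,10),(-12,-29,10)]:
  R,t=pose(p,np.radians(30));print((proj(T,np.array(n)/1000@R.T+t)-[370,170])*3.5)
E
```

```text
clamp [ 0.5038  0.0846  0.     -2.9251] -167.5986242481745
[[-1.1275  0.3641]
 [ 1.0111 -0.4885]
 [ 0.4979 -0.5979]
 [-2.0748  1.2368]
 [ 2.333  -0.8702]
 [ 0.3663 -0.0711]
 [-2.5404  4.9566]]
jaw [ 0.5005 -0.2406  0.0404 -0.0514] -2.9424496726235843
[[-0.2602 -0.1594]
 [ 0.4388 -0.0457]
 [-0.1234 -1.4708]
 [-0.1618 -1.6331]
 [-1.7492  0.2801]
 [-0.5907 -0.0272]]
[[ 85.7396 231.7071]]
[[ 51.8605 197.4619]]
[[132.4245 201.3125]]
```

```bash
cat >> h.py <<'E'
def toolR(jR,lean): # tool y=jaw y, z=-jaw z leaned so body goes to jaw -x
    l=np.radians(lean);z=jR@np.array([np.sin(l),0,-np.cos(l)]);y=jR[:,1];return np.c_[np.cross(y,z),y,z]
def delta(pos,R):
    s=r.read_state();d=(np.array(pos)-s["ee_pos"])/.1
    w=(Ro.from_matrix(R)*Ro.from_quat(s["eef_rot"]).inv()).as_rotvec()/np.radians(60)
    print("tr",np.round(d,3).tolist(),"rot",np.round(w,3).tolist(),"deg",round(np.linalg.norm(w)*60,1))
E
python3 - <<'E'
from h import *
R,t=pose([.5005,-.2406,.0404,-.0514],np.radians(30));TR=toolR(R,12)
g=R@np.array([-2,0,14])/1000+t;print(g)
delta(g-TR[:,2]*.12,TR)
E
```

```text
[ 0.49177948 -0.24015137  0.05152436]
tr [1.456, 3.292, -0.921] rot [-0.925, -0.184, 2.383] deg 153.8
```

```bash
cat >> h.py <<'E'
def toolB(jR,lean):
    return toolR(jR,lean)@np.diag([-1,-1,1])
E
python3 - <<'E'
from h import *
R,t=pose([.5005,-.2406,.0404,-.0514],np.radians(30));TR=toolB(R,12)
g=R@np.array([-2,0,14])/1000+t
delta(g-TR[:,2]*.12,TR)
E
```

```text
tr [1.456, 3.292, -0.921] rot [0.135, -0.694, -0.448] deg 50.2
```

```bash
python3 -m inch '{"translation":[[0.4,0.7,0],[0.7,1,0],[0.7,1,0],[0.7,1,0],[0.7,1,0],[0.7,1,0],[0.7,1,0]],"rot":[[0.135,-0.694,-0.448],[0.135,-0.694,-0.448],[0.135,-0.694,-0.448],[0.135,-0.694,-0.448],[0.135,-0.694,-0.448],[0.135,-0.694,-0.448],[0.135,-0.694,-0.448]],"jaw":[87,87,87,87,87,87,87]}'
python3 -m inch '{"translation":[[0.4,0.5,0],[0.7,1,0],[0.7,1,0],[0.7,1,0]],"rot":[[0,0,0],[0,0,0],[0,0,0],[0,0,0]],"jaw":[87,87,87,87]}'
python3 - <<'E'
from h import *
R,t=pose([.5005,-.2406,.0404,-.0514],np.radians(30));TR=toolB(R,12)
g=R@np.array([-2,0,14])/1000+t
delta(g-TR[:,2]*.12,TR);print(r.read_state()["joint_positions"].round(2))
E
```

```text
time: 0.8
ee_pos: [0.3332, -0.4649, 0.2307]
eef_rot: [0.933, -0.027, 0.358, 0.009]
ft_force: [-0.5, -0.5, -0.5]
width: 0.0869
time: 1.2
ee_pos: [0.4058, -0.3612, 0.2312]
eef_rot: [0.934, -0.023, 0.357, 0.008]
ft_force: [0.3, 0.7, 0.2]
width: 0.087
tr [0.058, 1.252, -0.905] rot [-0.002, -0.002, -0.003] deg 0.3
[ 1.2  -0.1  -0.2   2.13 -0.86  0.83 -0.12]
```

```bash
python3 -m inch '{"translation":[[0.03,0.5,0],[0.05,1,0],[0.05,1,-0.3],[0.05,1,-0.7],[0.05,1,-0.7]],"rot":[[0,0,0],[0,0,0],[0,0,0],[0,0,0],[0,0,0]],"jaw":[87,87,87,87,87]}'
python3 -m inch '{"translation":[[0,0.25,-0.2],[0,0.25,-0.2],[0,0.25,-0.2]],"rot":[[0,0,0],[0,0,0],[0,0,0]],"jaw":[87,87,87]}'
python3 - <<'E'
from h import *
import json
s=r.read_state();im=eyes.camera("wrist");cv2.imwrite("pics/w1.png",im)
json.dump({k:np.array(v).tolist() for k,v in s.items()},open("pics/w1.json","w"))
print(s["ee_pos"],s["joint_positions"].round(2))
R,t=pose([.5005,-.2406,.0404,-.0514],np.radians(30));C=cam("wrist",s)
print(proj(C,np.array([[88,11,6],[88,-11,6],[28,11,6],[28,-11,6],[28,29,6],[28,-29,6]])/1000@R.T+t).round())
cv2.imwrite("pics/w1v.png",cv2.convertScaleAbs(cv2.resize(im,(800,600)),alpha=1.4))
E
```

```text
time: 1.7
ee_pos: [0.4097, -0.2593, 0.1577]
eef_rot: [0.935, -0.022, 0.355, 0.006]
ft_force: [0.2, -0.2, 0.4]
width: 0.0873
time: 2.0
ee_pos: [0.412, -0.2395, 0.1473]
eef_rot: [0.934, -0.019, 0.357, 0.007]
ft_force: [0.5, 0.3, 1.3]
width: 0.087
[ 0.41196665 -0.23953802  0.14729383] [ 1.57 -0.23 -0.75  2.4  -1.19  0.69  0.07]
[[263.  93.]
 [291.  93.]
 [262. 171.]
 [290. 171.]
 [239. 170.]
 [313. 171.]]
```

View pics/w1v.png

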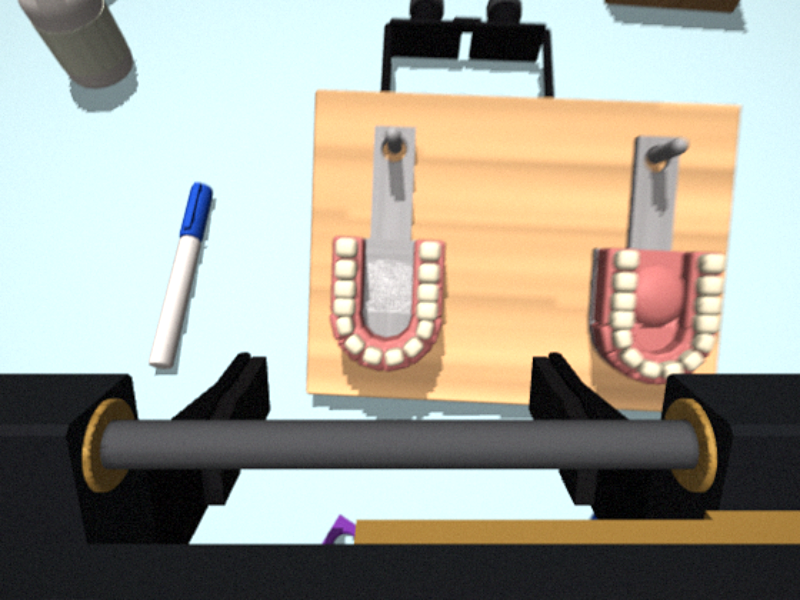

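The wrist view shows the lower jaw at (388,300), its tongue end at (376..415,127) and its peg at (394,140). The upper jaw is to the right. I'll refine the jaw pose from these picks together with the earlier ones.

Run:
```python
from h import *
import json
np.set_printoptions(precision=4,suppress=True)
s=json.load(open("pics/w1.json"));W=cam("wrist",s);T=cam("top");S=cam("side")
jt=np.array([[93,67],[122,68]])/3.5+[370,170]
js=(np.array([[686,80]])-[400,0])/3.5+[225,280]
Pj=np.array([[88,11,6],[88,-11,6],[28,29,24],[28,-29,24]])
w=np.array([[376,127],[415,128],[333,238],[446,241]])*.7
p,e=fit([(W,Pj,w),(T,Pj[:2],jt),(S,Pj[:1],js)],[.5,-.25,.05,-.1],np.radians(30));print(p,np.degrees(p[3]));print(e)
p2,e2=fit([(W,Pj,w)],[.5,-.25,.05,-.1],np.radians(30));print(p2,e2)
R,t=pose(p,np.radians(30));TR=toolB(R,12)
print(proj(W,np.array([[-41,0,3],[28,11,6],[28,-11,6],[0,29,24],[0,-29,24]])/1000@R.T+t)/.7)
g=R@np.array([-2,0,14])/1000+t;print(g);delta(g,TR);delta(g-TR[:,2]*.05,TR)
```

```text
[ 0.5021 -0.2378  0.0422 -0.0846] -4.847157454629773
[[-0.8297  0.1931]
 [ 0.476   0.4699]
 [ 0.2139 -0.7484]
 [ 0.1284  0.2056]
 [-0.2724 -1.0188]
 [ 0.431  -0.6148]
 [-0.744  -0.5145]]
[ 0.5015 -0.2379  0.043  -0.0827] [[-1.0161  0.0348]
 [ 0.3868  0.2719]
 [ 0.0732 -0.5988]
 [ 0.271   0.2346]]
[[386.5577 363.4326]
 [370.9201 239.2873]
 [411.1107 240.8422]
 [331.7213 291.2097]
 [443.6804 295.7837]]
[ 0.4934 -0.2371  0.0533]
tr [0.825, 0.02, -0.923] rot [-0.002, -0.005, -0.041] deg 2.5
tr [0.491, 0.048, -0.551] rot [-0.002, -0.005, -0.041] deg 2.5
```

```bash
python3 -m inch '{"translation":[[0.25,0.02,-0.28],[0.49,0.02,-0.545],[0.65,0.02,-0.725],[0.815,0.02,-0.906],[0.815,0.02,-0.906],[0.815,0.02,-0.906]],"rot":[[0,0,-0.04],[0,0,-0.04],[0,0,-0.04],[0,0,-0.04],[0,0,-0.04],[0,0,-0.04]],"jaw":[87,87,87,87,87,87]}'
python3 - <<'E'
from h import *
s=r.read_state();print(s["ee_pos"],s["ft_force"])
R,t=pose([ 0.5021,-0.2378,0.0422,-0.0846],np.radians(30));print(R.T@(s["ee_pos"]-t)*1000)
im=eyes.camera("wrist");cv2.imwrite("pics/w2.png",cv2.convertScaleAbs(cv2.resize(im,(640,480)),alpha=1.4))
E
```

```text
time: 2.65
ee_pos: [0.4941, -0.2387, 0.0559]
eef_rot: [0.933, -0.04, 0.357, 0.013]
ft_force: [-5.4, 0.2, 5.6]
width: 0.087
[ 0.49412851 -0.23872474  0.05589   ] [-5.39833796  0.2359367   5.64303127]
[ 0.03385215 -1.59501575 15.78830549]
```

View pics/w2.png

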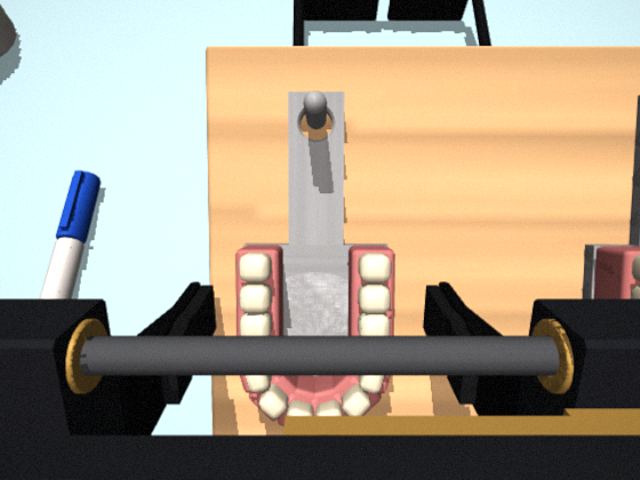

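The jaw sits between the fingers, about 2 mm off centre, and the yaw looks square. I'll close the grip.

```bash
python3 -m inch '{"translation":[[-0.01,0.015,0.01],[-0.01,0.015,0.01],[-0.01,0.015,0.01],[-0.01,0.015,0.01],[-0.01,0.015,0.01],[-0.01,0.015,0.01],[-0.01,0.015,0.01],[-0.01,0.015,0.01]],"rot":[[0,0,0],[0,0,0],[0,0,0],[0,0,0],[0,0,0],[0,0,0],[0,0,0],[0,0,0]],"jaw":[87,50,50,50,50,50,50,50]}' 35
```

```text
time: 3.5
ee_pos: [0.4929, -0.2372, 0.0572]
eef_rot: [0.933, -0.04, 0.357, 0.013]
ft_force: [-4.5, 0.5, 6.0]
width: 0.0575
```

```bash
python3 -m inch '{"translation":[[-0.05,0.004,0.087],[-0.1,0.008,0.173],[-0.15,0.013,0.26],[-0.2,0.017,0.346],[-0.25,0.021,0.433],[-0.3,0.025,0.52],[-0.3,0.025,0.52]],"rot":[[0,0,0],[0,0,0],[0,0,0],[0,0,0],[0,0,0],[0,0,0],[0,0,0]],"jaw":[50,50,50,50,50,50,50]}'
python3 - <<'E'
from h import *
s=r.read_state();print(s["joint_positions"].round(2),s["ft_force"])
im=eyes.camera("side");cv2.imwrite("pics/s3.png",cv2.convertScaleAbs(im[150:420,180:480],alpha=1.4))
E
```

```text
time: 4.2
ee_pos: [0.4625, -0.2352, 0.1096]
eef_rot: [0.933, -0.04, 0.356, 0.015]
ft_force: [0.3, 0.4, -0.3]
width: 0.0576
[ 1.77 -0.05 -1.12  2.37 -1.27  0.43  0.08] [ 0.3305196   0.42703621 -0.25520311]
```

```bash
cat >> h.py <<'E'
CL=[.5038,.0846,0,-2.9251]
def jawtarget(yaw,lean=12): return toolB(pose([0,0,0,yaw],0)[0],lean)
E
python3 - <<'E'
from h import *
s=r.read_state()
R,t=pose([ 0.5021,-0.2378,0.0422,-0.0846],np.radians(30));n=R[:,2]
print("tcp in jaw at grip",R.T@(np.array([.4929,-.2372,.0572])-t)*1000)
delta([.48,-.2,.2],jawtarget(-.0846))
delta([.48,-.2,.2],jawtarget(-.0846+.6))
E
```

```text
tcp in jaw at grip [-0.48284565 -0.17953777 17.59927914]
tr [0.174, 0.352, 0.909] rot [0.041, 0.495, 0.001] deg 29.8
tr [0.174, 0.352, 0.909] rot [-0.109, 0.492, 0.56] deg 45.2
```

```bash
python3 -m inch '{"translation":[[0,0.05,0.35],[0.05,0.1,0.7],[0.1,0.2,0.9],[0.17,0.35,0.9],[0.17,0.35,0.9],[0.17,0.35,0.9],[0.17,0.35,0.9],[0.17,0.35,0.9]],"rot":[[0.02,0.14,0],[0.04,0.3,0],[0.04,0.495,0],[-0.11,0.49,0.56],[-0.11,0.49,0.56],[-0.11,0.49,0.56],[-0.11,0.49,0.56],[-0.11,0.49,0.56]],"jaw":[50,50,50,50,50,50,50,50]}'
python3 - <<'E'
from h import *
print(r.read_state()["joint_positions"].round(2))
delta([.52,-.1,.2],jawtarget(-.0846+1.5))
E
```

```text
time: 5.05
ee_pos: [0.4804, -0.2017, 0.1984]
eef_rot: [0.961, 0.255, 0.103, -0.027]
ft_force: [-0.4, -0.1, -0.4]
width: 0.0581
[ 1.64  0.27 -1.35  1.84  0.11  1.1  -0.78]
tr [0.396, 1.017, 0.016] rot [-0.003, 0.002, 0.857] deg 51.4
```

```bash
python3 -m inch '{"translation":[[0.1,0.25,0.1],[0.2,0.5,0.2],[0.3,0.75,0.2],[0.4,1,0.2],[0.4,1,0.2],[0.4,1,0.2],[0.4,1,0.2],[0.4,1,0.2]],"rot":[[0,0,0.14],[0,0,0.28],[0,0,0.42],[0,0,0.56],[0,0,0.7],[0,0,0.857],[0,0,0.857],[0,0,0.857]],"jaw":[50,50,50,50,50,50,50,50]}'
python3 - <<'E'
from h import *
print(r.read_state()["joint_positions"].round(2))
delta([.58,0,.22],jawtarget(-.0846+2.5))
E
```

```text
time: 5.85
ee_pos: [0.5209, -0.1011, 0.2178]
eef_rot: [0.756, 0.645, 0.082, -0.07]
ft_force: [-1.0, 0.4, -0.8]
width: 0.0579
[ 1.33  0.51 -1.4   1.68  0.3   1.33 -0.25]
tr [0.591, 1.011, 0.022] rot [-0.006, -0.003, 0.957] deg 57.4
```

```bash
python3 -m inch '{"translation":[[0.15,0.25,0.1],[0.3,0.5,0.1],[0.45,0.75,0.1],[0.6,1,0.1],[0.6,1,0.1],[0.6,1,0.1],[0.6,1,0.1],[0.6,1,0.1],[0.6,1,0.1]],"rot":[[0,0,0.14],[0,0,0.28],[0,0,0.42],[0,0,0.56],[0,0,0.7],[0,0,0.84],[0,0,0.957],[0,0,0.957],[0,0,0.957]],"jaw":[50,50,50,50,50,50,50,50,50]}'
python3 - <<'E'
from h import *
print(r.read_state()["joint_positions"].round(2))
delta([.636,.1136,.2],jawtarget(-2.9251))
E
```

```text
time: 6.75
ee_pos: [0.5809, -0.001, 0.2278]
eef_rot: [0.356, 0.928, 0.039, -0.101]
ft_force: [-0.3, 0.2, -1.0]
width: 0.0578
[ 0.86  0.77 -1.38  1.4   0.55  1.65  0.37]
tr [0.551, 1.146, -0.278] rot [-0.002, -0.006, 0.906] deg 54.4
```

```bash
python3 -m inch '{"translation":[[0.14,0.25,0],[0.28,0.5,0],[0.42,0.75,0],[0.55,1,0],[0.55,1,0],[0.55,1,0],[0.55,1,0],[0.55,1,0],[0.55,1,0]],"rot":[[0,0,0.14],[0,0,0.28],[0,0,0.42],[0,0,0.56],[0,0,0.7],[0,0,0.84],[0,0,0.9],[0,0,0.9],[0,0,0.9]],"jaw":[50,50,50,50,50,50,50,50,50]}'
python3 - <<'E'
from h import *
import json
s=r.read_state();print(s["joint_positions"].round(2))
json.dump({k:np.array(v).tolist() for k,v in s.items()},open("pics/w4.json","w"))
im=eyes.camera("wrist");cv2.imwrite("pics/w4.png",cv2.convertScaleAbs(cv2.resize(im,(800,600)),alpha=1.4))
delta([.636,.1136,.12],jawtarget(-2.9251))
E
```

```text
time: 7.65
ee_pos: [0.6361, 0.0985, 0.228]
eef_rot: [-0.102, 0.989, -0.011, -0.107]
ft_force: [0.4, 0.0, -1.9]
width: 0.0573
[ 0.45  0.93 -1.37  1.15  0.81  1.87  1.09]
tr [-0.001, 0.153, -1.08] rot [0.002, -0.005, 0.011] deg 0.7
```

View pics/w4.png

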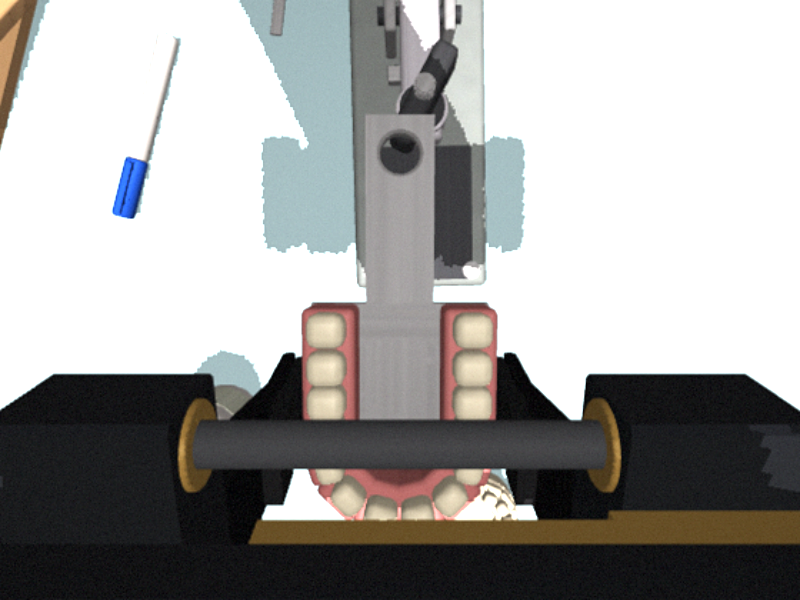

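The wrist view shows the jaw gripped square, with the tongue end at (365..433,114) and the hole at (401,151). The clamp's far corners are at (357,285) and (485,281). I'll refine the jaw-in-tool and clamp poses from these.

Run:
```python
from h import *
import json
np.set_printoptions(precision=4,suppress=True)
s=json.load(open("pics/w4.json"));W=cam("wrist",s);T=cam("top")
Rt=Ro.from_quat(s["eef_rot"]).as_matrix();x0=np.array(s["ee_pos"])
a,b,c=[ray(W,np.array(p)*.7,.025) for p in [(357,285),(485,281),(350,2)]]
print(a,b,c,"width",np.linalg.norm(a-b),"yaw edge",np.degrees(np.arctan2(*(c-a)[1::-1])),"yaw perp",np.degrees(np.arctan2(*(a-b)[1::-1]))-90)
m=(a+b)/2
P=np.array([[-105,45,25],[-105,-45,25]])
ct=np.array([[60,62],[237,25],[353,535],[172,568]])/5.7+[235,175]
Pt=np.array([[-105,45,25],[-105,-45,25],[135,-45,25],[135,45,25]])
w=np.array([[357,285],[485,281]])*.7
for obs in ([(W,P,w)],[(T,Pt,ct)],[(W,P,w),(T,Pt,ct)]):
    p,e=fit(obs,[.5,.08,-2.92],0,0.);print("clamp",p,np.degrees(p[3]));print(e.ravel())
# jaw in world
Pj=np.array([[88,11,6],[88,-11,6],[28,11,6],[28,-11,6],[76,0,6],[28,29,24],[28,-29,24]])
wj=np.array([[365,114],[433,115],[367,303],[433,303],[401,152],[303,310],[497,308]])*.7
def f(q):
    R=Ro.from_euler("ZYX",q[3:]).as_matrix();return (proj(W,Pj/1000@R.T+q[:3])-wj).ravel()
sol=least_squares(f,[.63,.1,.21,-2.92,0,0],x_scale=[.01]*3+[.05]*3);q=sol.x
print("jaw",q[:3],np.degrees(q[3:]));print(sol.fun.reshape(-1,2))
R=Ro.from_euler("ZYX",q[3:]).as_matrix();print("tcp in jaw",R.T@(x0-q[:3])*1000)
zt=R.T@Rt[:,2];print("lean",zt)
```

```text
[0.6178 0.0649 0.025 ] [0.597  0.1504 0.025 ] [0.4348 0.0228 0.025 ] width 0.088065984751106 yaw edge -167.05841652838077 yaw perp -166.3603730513283
clamp [ 0.5053  0.0829  0.     -2.9038] -166.37422888525768
[-0.9844  0.0259  0.9838 -0.0135]
clamp [ 0.5039  0.0974  0.     -3.3491] -191.8881187569799
[ 43.9839  -0.1516 -20.2798  -0.3184 -60.7875  -0.382    5.1297   1.1472]
clamp [ 0.505   0.0844  0.     -2.9187] -167.22883189491526
[ -0.9984  -0.6434   0.9977   0.6822  31.8657  -7.4728 -32.3273   6.5702
 -33.3932   6.5874  32.6334  -7.0486]
jaw [0.6351 0.0983 0.2095] [-167.9596   -2.1285    0.2275]
[[-0.1402  0.4802]
 [ 0.702  -0.3346]
 [-0.2342 -0.5975]
 [ 0.2113 -0.7761]
 [-1.0287  0.8631]
 [-0.2955 -0.2844]
 [ 0.7455  0.5839]]
tcp in jaw [-0.3481  0.1015 18.4854]
lean [ 0.1771 -0.0046 -0.9842]
```

```bash
cat >> h.py <<'E'
CL=[.5045,.0838,0,np.radians(-167.2)]
def cw(P): R,t=pose(CL,0);return R@np.array(P)/1000+t
E
python3 - <<'E'
from h import *
Rz=Ro.from_euler("z",.8,degrees=True).as_matrix()@Ro.from_quat(r.read_state()["eef_rot"]).as_matrix()
delta(cw([-133.4,0,130]),Rz);delta(cw([-133.4,0,47.5]),Rz);print((cw([-58.5,0,0])-cw([-133,0,0]))/.1)
E
```

```text
tr [-0.015, 0.15, -0.98] rot [0.0, 0.0, 0.013] deg 0.8
tr [-0.015, 0.15, -1.805] rot [0.0, 0.0, 0.013] deg 0.8
[-0.72648627 -0.16505363  0.        ]
```

```bash
python3 -m inch '{"translation":[[-0.015,0.15,-0.4],[-0.015,0.15,-0.8],[-0.015,0.15,-0.98],[-0.015,0.15,-0.98],[-0.015,0.15,-0.98]],"rot":[[0,0,0.013],[0,0,0.013],[0,0,0.013],[0,0,0.013],[0,0,0.013]],"jaw":[50,50,50,50,50]}'
python3 - <<'E'
from h import *
T=cam("top");R,t=pose(CL,0)
for p in [(236,123),(236,138),(223,130),(248,128)]: x=ray(T,p,.01);print(x.round(3),(R.T@(x-t)*1000).round())
Rz=Ro.from_quat(r.read_state()["eef_rot"]).as_matrix()
delta(cw([-133.4,0,47.5]),Rz);print(r.read_state()["joint_positions"].round(2))
E
```

```text
time: 8.2
ee_pos: [0.6351, 0.113, 0.1314]
eef_rot: [-0.108, 0.988, -0.012, -0.106]
ft_force: [-0.4, 0.8, -0.3]
width: 0.0576
[0.777 0.179 0.01 ] [-287.  -32.   10.]
[0.734 0.178 0.01 ] [-245.  -41.   10.]
[0.758 0.214 0.01 ] [-276.  -71.   10.]
[0.763 0.146 0.01 ] [-265.   -3.   10.]
tr [-0.005, 0.004, -0.839] rot [-0.0, -0.0, -0.0] deg 0.0
[ 0.45  1.01 -1.33  1.26  0.86  1.73  1.05]
```

```bash
python3 -m inch '{"translation":[[0,0,-0.35],[0,0,-0.7],[0,0,-0.83],[0,0,-0.83],[0,0,-0.83]],"rot":[[0,0,0],[0,0,0],[0,0,0],[0,0,0],[0,0,0]],"jaw":[50,50,50,50,50]}'
python3 -m inch '{"translation":[[-0.1,-0.023,0],[-0.2,-0.045,0],[-0.3,-0.068,0],[-0.4,-0.091,0],[-0.5,-0.114,0],[-0.5,-0.114,0]],"rot":[[0,0,0],[0,0,0],[0,0,0],[0,0,0],[0,0,0],[0,0,0]],"jaw":[50,50,50,50,50,50]}'
python3 - <<'E'
from h import *
s=r.read_state();R,t=pose(CL,0);print((R.T@(s["ee_pos"]-t)*1000).round(1),s["joint_positions"].round(2))
im=eyes.camera("side");cv2.imwrite("pics/s5.png",cv2.convertScaleAbs(cv2.resize(im[150:250,190:330],(784,560),interpolation=cv2.INTER_CUBIC),alpha=1.4))
E
```

```text
time: 8.7
ee_pos: [0.6358, 0.1135, 0.0506]
eef_rot: [-0.107, 0.989, -0.011, -0.105]
ft_force: [0.4, 0.5, -0.6]
width: 0.0575
time: 9.3
ee_pos: [0.5853, 0.1019, 0.0524]
eef_rot: [-0.108, 0.989, -0.011, -0.105]
ft_force: [-5.1, -0.0, -4.6]
width: 0.058
[-82.9   0.2  52.4] [ 0.56  1.03 -1.32  1.49  0.89  1.58  0.99]
```

View pics/s5.png

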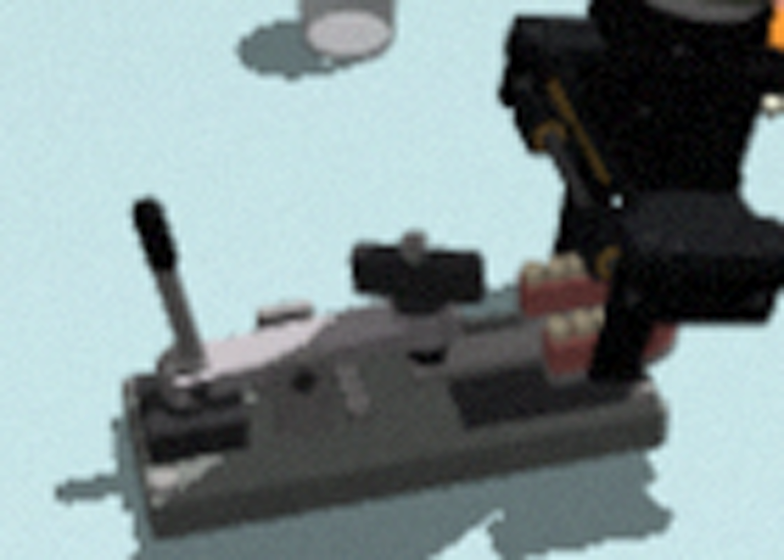

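The side view shows the tongue going in under the arm a bit high and nose-up, with about 5 N down on the tool. The foot is brushing the tongue, so I'll lower before going on.

```bash
python3 -m inch '{"translation":[[0,0,-0.03],[0,0,-0.06],[0,0,-0.06],[0,0,-0.06]],"rot":[[0,0,0],[0,0.018,0],[0,0.018,0],[0,0.018,0]],"jaw":[50,50,50,50]}'
python3 - <<'E'
from h import *
s=r.read_state();R,t=pose(CL,0);print((R.T@(s["ee_pos"]-t)*1000).round(1),s["ft_force"]);print(Ro.from_quat(s["eef_rot"]).as_matrix()[:,2]@R)
E
```

```text
time: 9.75
ee_pos: [0.5859, 0.1022, 0.0462]
eef_rot: [-0.108, 0.987, -0.01, -0.115]
ft_force: [-0.0, 0.2, -2.2]
width: 0.0573
[-83.5   0.1  46.2] [-0.04793029  0.21281224 -2.15992276]
[ 0.22881209 -0.00590509 -0.9734527 ]
```

```bash
python3 -m inch '{"translation":[[0,0,0.01],[0,0,0.01],[-0.08,-0.018,0.01],[-0.16,-0.036,0.01],[-0.23,-0.052,0.01],[-0.23,-0.052,0.01],[-0.23,-0.052,0.01]],"rot":[[0,-0.05,0],[0,-0.05,0],[0,-0.05,0],[0,-0.05,0],[0,-0.05,0],[0,-0.05,0],[0,-0.05,0]],"jaw":[50,50,50,50,50,50,50]}'
python3 - <<'E'
from h import *
s=r.read_state();R,t=pose(CL,0);print((R.T@(s["ee_pos"]-t)*1000).round(1),s["ft_force"]);print(Ro.from_quat(s["eef_rot"]).as_matrix()[:,2]@R)
im=eyes.camera("wrist");cv2.imwrite("pics/w6.png",cv2.convertScaleAbs(cv2.resize(im,(640,480)),alpha=1.4))
E
```

```text
time: 10.45
ee_pos: [0.5636, 0.0971, 0.0477]
eef_rot: [-0.107, 0.99, -0.013, -0.088]
ft_force: [4.8, 2.2, -0.5]
width: 0.058
[-60.6   0.1  47.7] [ 4.76734628  2.24540171 -0.4951481 ]
[ 0.17645905  0.0047076  -0.98429672]
```

View pics/w6.png

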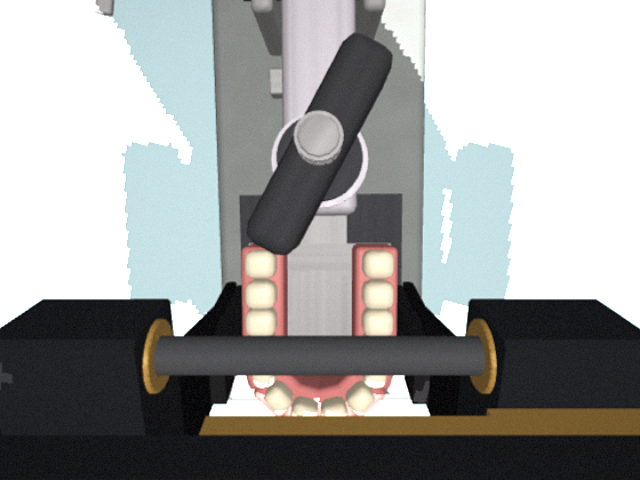

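The tongue is under the arm and centred, and the +x reaction shows it touching the stop. The nut bar, from (270,240) to (370,48), is about 28° clockwise. I'll lower onto the bed.

```bash
python3 -m inch '{"translation":[[0.005,0,-0.015],[0.005,0,-0.03],[0.005,0,-0.03],[0.005,0,-0.03]],"rot":[[0,0,0],[0,0,0],[0,0,0],[0,0,0]],"jaw":[50,50,50,50]}'
python3 -m inch '{"translation":[[0,0,-0.015],[0,0,-0.015],[0,0,-0.015]],"rot":[[0,0,0],[0,0,0],[0,0,0]],"jaw":[50,50,50]}'
```

```text
time: 10.9
ee_pos: [0.5638, 0.097, 0.0445]
eef_rot: [-0.107, 0.99, -0.013, -0.088]
ft_force: [0.2, -0.4, 0.0]
width: 0.0578
time: 11.2
ee_pos: [0.564, 0.097, 0.0433]
eef_rot: [-0.107, 0.99, -0.013, -0.088]
ft_force: [1.7, -0.1, 2.6]
width: 0.0576
```

```bash
python3 -m inch '{"translation":[[-0.005,0,-0.012],[-0.005,0,-0.012],[-0.005,0,-0.012]],"rot":[[0,0,0],[0,0,0],[0,0,0]],"jaw":[50,50,50]}'
python3 -m inch '{"translation":[[0,0,0],[0,0,0],[0,0,0],[0,0,0],[0,0,0],[0,0,0]],"rot":[[0,0,0],[0,0,0],[0,0,0],[0,0,0],[0,0,0],[0,0,0]],"jaw":[87,87,87,87,87,87]}'
```

```text
time: 11.5
ee_pos: [0.564, 0.0971, 0.0423]
eef_rot: [-0.107, 0.99, -0.013, -0.087]
ft_force: [5.7, 1.0, 3.6]
width: 0.0577
time: 12.1
ee_pos: [0.5639, 0.0971, 0.0423]
eef_rot: [-0.107, 0.99, -0.013, -0.087]
ft_force: [-0.4, -0.7, -0.8]
width: 0.086
```

```bash
python3 -m inch '{"translation":[[0.05,0.01,0.25],[0.1,0.02,0.55],[0.17,0.04,0.98],[0.17,0.04,0.98],[0.17,0.04,0.98]],"rot":[[0,0,0],[0,0,0],[0,0,0],[0,0,0],[0,0,0]],"jaw":[87,87,87,87,87]}'
python3 - <<'E'
from h import *
import json
s=r.read_state();print(s["joint_positions"].round(2))
json.dump({k:np.array(v).tolist() for k,v in s.items()},open("pics/w7.json","w"))
im=eyes.camera("wrist");cv2.imwrite("pics/w7.png",cv2.convertScaleAbs(cv2.resize(im,(800,600)),alpha=1.2))
E
```

```text
time: 12.6
ee_pos: [0.5813, 0.1014, 0.141]
eef_rot: [-0.107, 0.99, -0.013, -0.087]
ft_force: [-0.9, -0.5, -1.1]
width: 0.0865
[ 0.59  0.92 -1.39  1.46  0.81  1.65  1.  ]
```

View pics/w7.png

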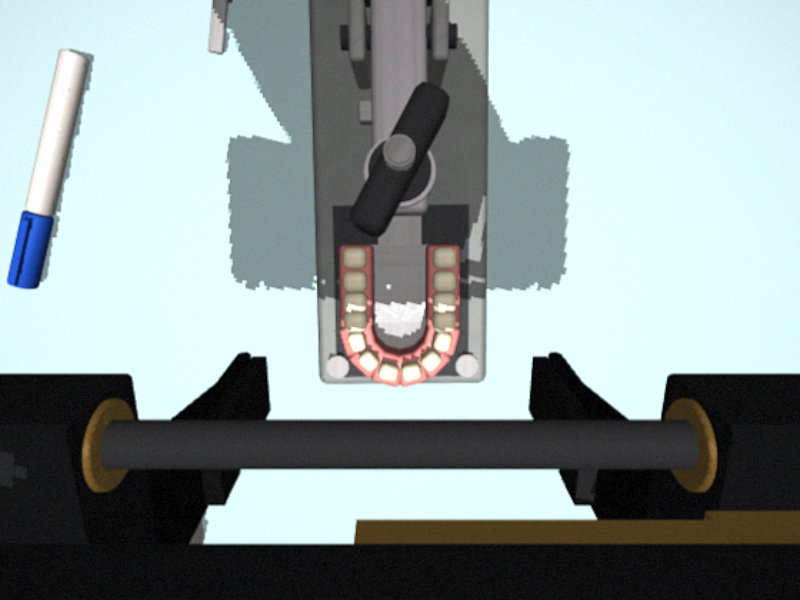

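The jaw lies square on the bed with its tongue under the foot. The base's end corners are (320,383) and (485,383), the spindle top is (399,151), and the nut bar runs from (367,230) to (433,90). I'll compute the check and the nut location.

Run:
```python
from h import *
import json
np.set_printoptions(precision=4,suppress=True)
s=json.load(open("pics/w7.json"));W=cam("wrist",s);R,t=pose(CL,0)
def c(p,z): x=ray(W,np.array(p)*.7,z/1000);return x,(R.T@(x-t)*1000).round(1)
for n,p,z in [("baseL",(320,383),25),("baseR",(486,382),25),("edgeL",(309,2),25),("edgeR",(489,2),25),("spindle",(399,149),110),("nutend1",(433,90),103),("nutend2",(367,230),103),("gumbackL",(341,246),49),("gumbackR",(460,246),49),("gumfront",(400,386),49)]: print(n,*c(p,z))
P=np.array([[-105,45,25],[-105,-45,25]]);w=np.array([[320,383],[486,382]])*.7
print(fit([(W,P,w)],[.5,.08,-2.92],0,0.))
```

```text
baseL [0.618  0.0652 0.025 ] [-106.5   43.3   25. ]
baseR [0.5982 0.1516 0.025 ] [-106.4  -45.4   25. ]
edgeL [0.43   0.0214 0.025 ] [86.4 44.4 25. ]
edgeR [0.4111 0.1082 0.025 ] [ 85.7 -44.5  25. ]
spindle [0.5028 0.0835 0.11  ] [  1.7  -0.  110. ]
nutend1 [0.4787 0.0907 0.103 ] [ 23.6 -12.4 103. ]
nutend2 [0.533  0.0779 0.103 ] [-26.5  12.1 103. ]
gumbackL [0.5432 0.0639 0.049 ] [-33.3  28.   49. ]
gumbackR [0.531  0.1189 0.049 ] [-33.6 -28.4  49. ]
gumfront [0.6036 0.1059 0.049 ] [-101.5    0.4   49. ]
(array([ 0.5057,  0.0849,  0.    , -2.9163]), array([[-0.8949,  0.0168],
       [ 0.8886,  0.0073]]))
```

```bash
cat >> h.py <<'E'
def vert(ydeg):
    a=np.radians(ydeg);y=np.array([np.cos(a),np.sin(a),0]);z=np.array([0,0,-1.]);return np.c_[np.cross(y,z),y,z]
E
python3 - <<'E'
from h import *
delta(cw([-.7,0,160]),vert(76.8))
E
```

```text
tr [-0.756, -0.17, 0.201] rot [0.005, -0.17, -0.424] deg 27.4
```

```bash
python3 -m inch '{"translation":[[0,0,0.2],[-0.2,-0.05,0.2],[-0.45,-0.1,0.2],[-0.756,-0.17,0.2],[-0.756,-0.17,0.2],[-0.756,-0.17,0.2]],"rot":[[0.005,-0.17,-0.1],[0.005,-0.17,-0.2],[0.005,-0.17,-0.424],[0.005,-0.17,-0.424],[0.005,-0.17,-0.424],[0.005,-0.17,-0.424]],"jaw":[60,60,60,60,60,60]}'
python3 - <<'E'
from h import *
s=r.read_state();print(s["joint_positions"].round(2))
delta(cw([-.7,0,89]),vert(76.8))
E
```

```text
time: 13.25
ee_pos: [0.5049, 0.0826, 0.1592]
eef_rot: [0.115, 0.993, -0.001, -0.0]
ft_force: [1.2, 0.7, -0.4]
width: 0.0604
[ 0.9   0.55 -1.44  1.8   0.57  1.31  0.65]
tr [0.003, 0.014, -0.702] rot [0.002, -0.001, 0.0] deg 0.1
```

```bash
python3 -m inch '{"translation":[[0.003,0.014,-0.25],[0.003,0.014,-0.5],[0.003,0.014,-0.65],[0.003,0.014,-0.7],[0.003,0.014,-0.7]],"rot":[[0,0,0],[0,0,0],[0,0,0],[0,0,0],[0,0,0]],"jaw":[60,60,60,60,60]}'
python3 -m inch '{"translation":[[0,0,0],[0,0,0],[0,0,0],[0,0,0],[0,0,0],[0,0,0]],"rot":[[0,0,0],[0,0,0],[0,0,0],[0,0,0],[0,0,0],[0,0,0]],"jaw":[8,8,8,8,8,8]}' 20
python3 - <<'E'
from h import *
s=r.read_state();print(s["joint_positions"].round(2),s["torque"]);
E
```

```text
time: 13.75
ee_pos: [0.5052, 0.0845, 0.0889]
eef_rot: [0.115, 0.993, -0.001, -0.001]
ft_force: [0.1, -0.2, 0.0]
width: 0.0601
time: 14.35
ee_pos: [0.5053, 0.0847, 0.0891]
eef_rot: [0.115, 0.993, -0.001, -0.001]
ft_force: [0.8, 0.2, -0.1]
width: 0.0235
[ 0.82  0.62 -1.34  1.87  0.65  1.2   0.6 ] [ 0.31694111 -0.31216457 -0.04198725]
```

```bash
python3 -m inch '{"translation":[[0,0,0],[0,0,0],[0,0,0],[0,0,0]],"rot":[[0,0,0],[0,0,0],[0,0,0],[0,0,0]],"jaw":[8,8,8,8]}' 20
```

```text
time: 14.75
ee_pos: [0.5054, 0.0847, 0.0891]
eef_rot: [0.115, 0.993, -0.0, -0.001]
ft_force: [0.2, 0.6, -0.2]
width: 0.0232
```

Opening is 23 mm, not 14. The tips are probably on the round boss just under the bar, so I'll reopen, rise 6 mm and close again.

```bash
python3 -m inch '{"translation":[[0,0,0],[0,0,0],[0,0,0.06],[0,0,0.06],[0,0,0.06],[0,0,0.06],[0,0,0.06],[0,0,0.06],[0,0,0.06],[0,0,0.06]],"rot":[[0,0,0],[0,0,0],[0,0,0],[0,0,0],[0,0,0],[0,0,0],[0,0,0],[0,0,0],[0,0,0],[0,0,0]],"jaw":[40,40,40,40,8,8,8,8,8,8]}' 20
python3 - <<'E'
from h import *
s=r.read_state();print(s["joint_positions"].round(2),s["torque"]);
im=eyes.camera("wrist");cv2.imwrite("pics/w8.png",cv2.convertScaleAbs(cv2.resize(im,(800,600)),alpha=1.4))
E
```

```text
time: 15.75
ee_pos: [0.5052, 0.0842, 0.095]
eef_rot: [0.115, 0.993, -0.001, -0.001]
ft_force: [-1.5, -3.3, 3.2]
width: 0.0141
[ 0.83  0.61 -1.35  1.87  0.65  1.21  0.6 ] [-0.48446728  0.2162379  -0.07968731]
```

```bash
python3 -m inch '{"translation":[[0,0,0],[0,0,0],[0,0,0],[0,0,0],[0,0,0],[0,0,0],[0,0,0],[0,0,0],[0,0,0]],"rot":[[0,0,-0.11],[0,0,-0.22],[0,0,-0.33],[0,0,-0.44],[0,0,-0.55],[0,0,-0.66],[0,0,-0.77],[0,0,-0.88],[0,0,-0.88]],"jaw":[8,8,8,8,8,8,8,8,8]}' 25
python3 - <<'E'
from h import *
s=r.read_state();print(s["joint_positions"].round(2),s["torque"]);delta(cw([-.7,-.5,95]),vert(-77.2))
E
```

```text
time: 16.7
ee_pos: [0.5048, 0.0835, 0.0948]
eef_rot: [0.546, 0.837, -0.001, -0.001]
ft_force: [-2.3, -4.3, 2.4]
width: 0.0149
[ 0.73  0.47 -1.17  1.87  0.48  1.13 -0.2 ] [-0.62446316  0.31896513 -0.05744392]
tr [0.002, 0.009, 0.002] rot [-0.002, -0.003, -1.683] deg 101.0
```

```bash
python3 -m inch '{"translation":[[0,0,0],[0,0,0],[0,0,0],[0,0,0],[0,0,0],[0,0,0],[0,0,0],[0,0,0],[0,0,0]],"rot":[[0,0,-0.11],[0,0,-0.22],[0,0,-0.33],[0,0,-0.44],[0,0,-0.55],[0,0,-0.66],[0,0,-0.77],[0,0,-0.84],[0,0,-0.84]],"jaw":[8,8,8,8,8,8,8,8,8]}' 25
python3 - <<'E'
from h import *
s=r.read_state();print(s["joint_positions"].round(2),s["torque"]);delta(cw([-.7,-.5,95]),vert(-77.2))
E
```

```text
time: 17.6
ee_pos: [0.504, 0.0834, 0.0947]
eef_rot: [0.852, 0.524, -0.002, -0.001]
ft_force: [-6.8, -3.5, 4.6]
width: 0.0142
[ 0.61  0.38 -1.    1.88  0.36  1.08 -1.  ] [-0.6416553   0.92073357 -0.0339921 ]
tr [0.011, 0.01, 0.003] rot [-0.002, -0.003, -0.841] deg 50.4
```

```bash
python3 -m inch '{"translation":[[-0.01,-0.005,0],[-0.01,-0.005,0],[-0.01,-0.005,0],[-0.01,-0.005,0],[-0.01,-0.005,0],[-0.01,-0.005,0],[-0.01,-0.005,0],[-0.01,-0.005,0],[-0.01,-0.005,0]],"rot":[[0,0,-0.11],[0,0,-0.22],[0,0,-0.33],[0,0,-0.44],[0,0,-0.55],[0,0,-0.66],[0,0,-0.77],[0,0,-0.845],[0,0,-0.845]],"jaw":[8,8,8,8,8,8,8,8,8]}' 25
python3 - <<'E'
from h import *
s=r.read_state();print(s["joint_positions"].round(2),s["torque"]);delta(cw([-.7,-.5,95]),vert(-77.2))
E
```

```text
time: 18.5
ee_pos: [0.5031, 0.084, 0.0948]
eef_rot: [0.994, 0.109, -0.0, -0.002]
ft_force: [0.1, 2.4, -0.2]
width: 0.0137
[ 0.49  0.32 -0.84  1.89  0.27  1.05 -1.81] [ 0.58291948 -0.05436186 -0.10536131]
tr [0.02, 0.005, 0.002] rot [-0.005, -0.001, 0.005] deg 0.4
```

```bash
python3 -m inch '{"translation":[[0,0,0],[0,0,0],[0,0,0],[0,0,0],[0,0,0.3],[0,0,0.7],[0,0,0.9],[0,0,0.9],[0,0,0.9]],"rot":[[0,0,0],[0,0,0],[0,0,0],[0,0,0],[0,0,0],[0,0,0],[0,0,0],[0,0,0],[0,0,0]],"jaw":[45,45,45,45,45,45,45,45,45]}'
python3 -m inch '{"translation":[[0.3,0,0],[0.7,0,0.1],[1,0.2,0.1],[1,0.2,0.1],[1,0.2,0.1],[1,0.2,0.1]],"rot":[[0,0,0],[0,0,0],[0,0,0],[0,0,0],[0,0,0],[0,0,0]],"jaw":[8,8,8,8,8,8]}'
python3 - <<'E'
from h import *
import json
s=r.read_state();print(s["joint_positions"].round(2))
z=lambda i,x,y,w,h,W,H:cv2.resize(i[y:y+h,x:x+w],(W,H),interpolation=cv2.INTER_CUBIC)
a=eyes.camera("top");b=eyes.camera("side");cv2.imwrite("pics/t9.png",a);cv2.imwrite("pics/s9.png",b)
cv2.imwrite("pics/c9.png",cv2.convertScaleAbs(np.hstack([z(a,230,170,84,126,400,600),z(b,200,165,100,150,400,600)]),alpha=1.4))
E
```

```text
time: 19.4
ee_pos: [0.503, 0.0837, 0.1846]
eef_rot: [0.994, 0.109, -0.0, -0.002]
ft_force: [-0.5, -0.5, -0.0]
width: 0.0451
time: 20.0
ee_pos: [0.6021, 0.1033, 0.1935]
eef_rot: [0.994, 0.109, -0.001, -0.002]
ft_force: [0.4, 0.9, 0.1]
width: 0.0101
[ 0.39  0.45 -0.83  1.52  0.33  1.32 -1.82]
```

View pics/c9.png

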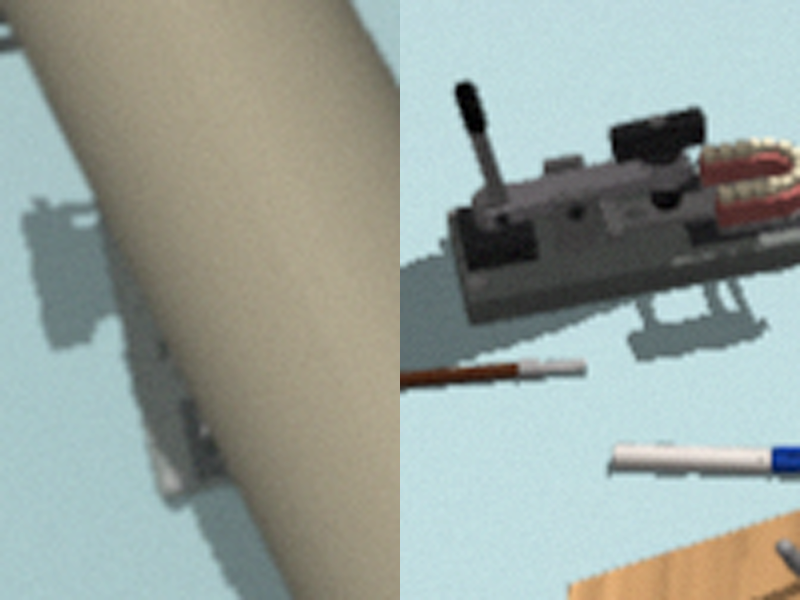

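The side view shows the nut bar, (612,130) to (703,110), parallel to the arm, so nut ≈ 3.14. The foot is down at the tongue and the lever is still up at (462,88). Next I'll plan the lever push with closed fingers tilted 25°.

```bash
cat >> h.py <<'E'
def leverR(tilt=25):
    R,_=pose(CL,0);a=np.radians(tilt);z=R@np.array([np.sin(a),0,-np.cos(a)]);y=R[:,1];return np.c_[np.cross(y,z),y,z]
def clampframe():
    s=r.read_state();R,t=pose(CL,0);return (R.T@(s["ee_pos"]-t)*1000).round(1)
E
python3 - <<'E'
from h import *
S=cam("side")
for L in (0,.15,.3):
    a=.15+.945*L;print(L,proj(S,cw([105+95*np.sin(a),0,56+95*np.cos(a)])).round(1),"seen 215.5,187")
TR=leverR();print(TR[:,1])
delta(cw([78,0,200]),TR);delta(cw([78,0,122]),TR)
E
```

```text
0 [[213.4 186.2]] seen 215.5,187
0.15 [[207.8 188.1]] seen 215.5,187
0.3 [[202.5 190.6]] seen 215.5,187
[ 0.2215485  -0.97514935  0.        ]
tr [-1.74, -0.365, 0.056] rot [-0.094, 0.405, 0.006] deg 25.0
tr [-1.74, -0.365, -0.724] rot [-0.094, 0.405, 0.006] deg 25.0
```

```bash
python3 -m inch '{"translation":[[-0.25,-0.05,0.1],[-0.5,-0.1,0.15],[-0.75,-0.17,0.15],[-0.95,-0.2,0.15],[-0.95,-0.2,0.15],[-0.95,-0.2,0.15]],"rot":[[-0.02,0.1,0],[-0.04,0.2,0],[-0.07,0.3,0],[-0.094,0.405,0],[-0.094,0.405,0],[-0.094,0.405,0]],"jaw":[3,3,3,3,3,3]}'
python3 -m inch '{"translation":[[-0.25,-0.05,0],[-0.5,-0.1,0],[-0.78,-0.165,0],[-0.78,-0.165,0],[-0.78,-0.165,0]],"rot":[[0,0,0],[0,0,0],[0,0,0],[0,0,0],[0,0,0]],"jaw":[3,3,3,3,3]}'
python3 - <<'E'
from h import *
print(clampframe(),r.read_state()["joint_positions"].round(2));delta(cw([78,0,122]),leverR())
E
```

```text
time: 20.7
ee_pos: [0.508, 0.083, 0.2092]
eef_rot: [0.971, 0.106, -0.213, 0.024]
ft_force: [-0.3, -0.4, -0.3]
width: 0.0034
time: 21.2
ee_pos: [0.4305, 0.0661, 0.2098]
eef_rot: [0.971, 0.105, -0.211, 0.024]
ft_force: [0.6, -0.0, 0.2]
width: 0.003
[ 76.    0.9 209.8] [ 0.43  0.38 -0.84  1.63  0.19  1.68 -1.81]
tr [-0.021, 0.004, -0.878] rot [0.001, 0.007, 0.006] deg 0.6
```

```bash
python3 -m inch '{"translation":[[-0.02,0.004,-0.4],[-0.02,0.004,-0.8],[-0.02,0.004,-0.88],[-0.02,0.004,-0.88]],"rot":[[0,0,0],[0,0,0],[0,0,0],[0,0,0]],"jaw":[3,3,3,3]}'
python3 -m inch '{"translation":[[-0.1,-0.023,-0.01],[-0.2,-0.045,-0.02],[-0.31,-0.07,-0.04],[-0.39,-0.088,-0.09],[-0.46,-0.104,-0.14],[-0.536,-0.122,-0.2],[-0.536,-0.122,-0.2]],"rot":[[0,0,0],[0,0,0],[0,0,0],[0,0,0],[0,0,0],[0,0,0],[0,0,0]],"jaw":[3,3,3,3,3,3,3]}'
python3 - <<'E'
from h import *
print(clampframe(),r.read_state()["joint_positions"].round(2));delta(cw([145,0,86]),leverR())
E
```

```text
time: 21.6
ee_pos: [0.4287, 0.0666, 0.1216]
eef_rot: [0.971, 0.105, -0.212, 0.024]
ft_force: [0.7, 0.3, 1.3]
width: 0.0026
time: 22.3
ee_pos: [0.3741, 0.054, 0.1014]
eef_rot: [0.971, 0.105, -0.212, 0.024]
ft_force: [-0.0, 1.2, 0.1]
width: 0.0031
[133.8   0.2 101.4] [ 0.47  0.38 -0.83  1.88  0.21  1.44 -1.82]
tr [-0.11, -0.023, -0.154] rot [0.001, 0.006, 0.006] deg 0.5
```

```bash
python3 -m inch '{"translation":[[-0.04,-0.008,-0.05],[-0.08,-0.016,-0.1],[-0.11,-0.023,-0.154],[-0.11,-0.023,-0.154],[-0.11,-0.023,-0.18],[-0.11,-0.023,-0.2],[-0.11,-0.023,-0.2]],"rot":[[0,0,0],[0,0,0],[0,0,0],[0,0,0],[0,0,0],[0,0,0],[0,0,0]],"jaw":[3,3,3,3,3,3,3]}'
python3 -m inch '{"translation":[[0,0,-0.01],[0,0,-0.02],[0,0,-0.02]],"rot":[[0,0,0],[0,0,0],[0,0,0]],"jaw":[3,3,3]}'
python3 - <<'E'
from h import *
print(clampframe(),r.read_state()["joint_positions"].round(2))
E
```

```text
time: 23.0
ee_pos: [0.3619, 0.0515, 0.0811]
eef_rot: [0.971, 0.105, -0.214, 0.024]
ft_force: [-1.9, -0.5, 3.5]
width: 0.0031
time: 23.3
ee_pos: [0.3617, 0.0515, 0.08]
eef_rot: [0.971, 0.105, -0.214, 0.025]
ft_force: [-2.4, -1.4, 15.3]
width: 0.0031
[ 1.464e+02 -1.000e-01  8.000e+01] [ 0.47  0.4  -0.83  1.93  0.22  1.39 -1.83]
```

```bash
python3 -m inch '{"translation":[[0,0,-0.015],[0,0,-0.02],[0,0,-0.02]],"rot":[[0,0,0],[0,0,0],[0,0,0]],"jaw":[3,3,3]}'
```

```text
time: 23.6
ee_pos: [0.3617, 0.0515, 0.0794]
eef_rot: [0.971, 0.105, -0.215, 0.025]
ft_force: [-1.9, -1.5, 24.8]
width: 0.0031
```

It's on the hard stop, with 25 N for only 0.6 mm of travel. I'll retreat upwards and take the final look.

```bash
python3 -m inch '{"translation":[[0,0,0.2],[0,0,0.5],[0,0,0.95],[0,0,0.95],[0,0,0.95]],"rot":[[0,0,0],[0,0,0],[0,0,0],[0,0,0],[0,0,0]],"jaw":[3,3,3,3,3]}'
python3 -m inch '{"translation":[[0,-0.4,0.3],[0,-0.8,0.3],[0,-1,0.3],[0,-1,0.3],[0,-1,0.3]],"rot":[[0,0,0],[0,0,0],[0,0,0],[0,0,0],[0,0,0]],"jaw":[3,3,3,3,3]}'
python3 -m inch '{"translation":[[0,-0.4,0.3],[0,-0.8,0.3],[0,-1,0.3],[0,-1,0.3],[0,-1,0.3]],"rot":[[0,0,0],[0,0,0],[0,0,0],[0,0,0],[0,0,0]],"jaw":[3,3,3,3,3]}'
python3 - <<'E'
from h import *
z=lambda i,x,y,w,h,W,H:cv2.resize(i[y:y+h,x:x+w],(W,H),interpolation=cv2.INTER_CUBIC)
a=eyes.camera("top");b=eyes.camera("side");cv2.imwrite("pics/t10.png",a);cv2.imwrite("pics/s10.png",b)
o=np.zeros((600,800,3),np.uint8)
o[:,:400]=z(a,230,170,84,126,400,600);o[:300,400:]=z(b,190,170,133,100,400,300);o[300:,400:]=z(b,190,270,200,150,400,300)
cv2.imwrite("pics/c10.png",cv2.convertScaleAbs(o,alpha=1.4))
print(r.read_state()["joint_positions"].round(2))
S=cam("side");T=cam("top")
for L in (1.3,1.5):
    an=.15+.945*L;p=cw([105+95*np.sin(an),0,60+95*np.cos(an)]);u,v=proj(S,p)[0];print(L,"side crop",400+(u-190)*3,(v-170)*3)
for n,P in [("tongue root",[-30,0,31]),("front",[-99,0,31]),("nut",[0,0,103])]:
    u,v=proj(T,cw(P))[0];print(n,(u-230)*400/84,(v-170)*600/126)
E
```

```text
time: 24.1
ee_pos: [0.3621, 0.0514, 0.1747]
eef_rot: [0.971, 0.105, -0.214, 0.025]
ft_force: [0.2, -0.9, 0.2]
width: 0.0033
time: 24.6
ee_pos: [0.3615, -0.0483, 0.2037]
eef_rot: [0.971, 0.105, -0.215, 0.025]
ft_force: [-0.7, 0.1, 0.0]
width: 0.0028
time: 25.1
ee_pos: [0.3616, -0.1471, 0.2331]
eef_rot: [0.97, 0.106, -0.215, 0.024]
ft_force: [0.0, 1.0, 0.4]
width: 0.0028
[ 0.79  0.18 -0.72  1.76  0.23  1.67 -1.32]
1.3 side crop 379.43883998179314 136.85012445386036
1.5 side crop 380.5264055844532 154.14549894894162
tongue root 176.03129126960408 187.0913363638392
front 149.25933194870763 66.91383168186246
nut 178.88468826368657 222.13167353108537
```

View pics/c10.png

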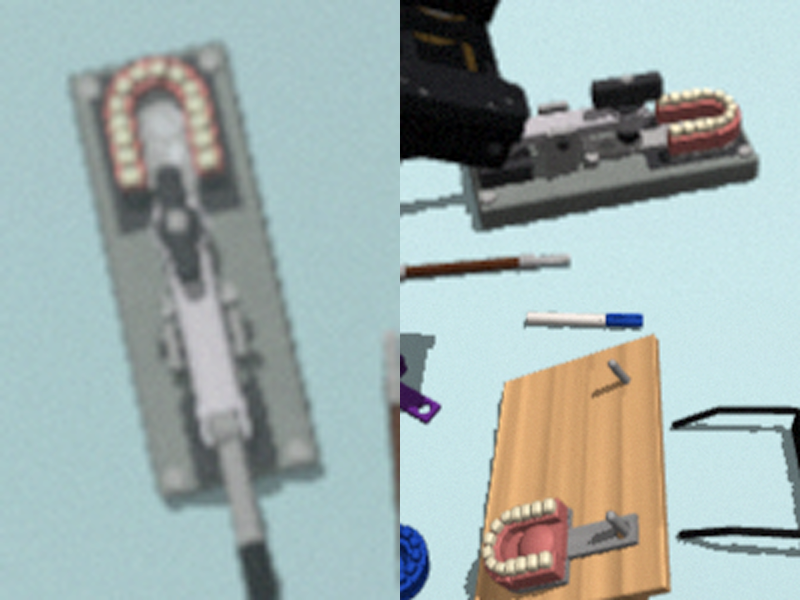

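The final view shows the lever level along the clamp axis, at (245,450) to (262,590), and the nut in line with the arm. The jaw is square on the bed, and the upper jaw is still on its peg. I'll hand in.

```bash
python3 -c "
from bench import r
s=r.read_state();print(s['time'],s['ft_force'])
print(r.close_job())"
```

```text
25.2 [-0.06621027 -0.20865855  0.3232833 ]
the job is handed in; nothing more can be done
None
```

I lifted the lower jaw off its peg and laid it in the clamp with the tongue under the foot. I then turned the wing nut about 154° clockwise, to about 3.14 rad (bar along the arm), and pushed the cam lever down to its hard stop. The job was handed in at 25 s with the arm clear of everything.

**What the last checks showed:**
- **Jaw:** it lies square on the bed. It touched the stop as it went in (about 5 N), but by camera it measured 2–3 mm short, within camera error and the 10 mm tolerance.
- **Lever:** it looks level, and on the stop the force rose from 15 to 25 N over 0.6 mm.
- **Upper jaw and bench:** the upper jaw is on its peg, and nothing in view looked moved. I did not measure the other items.

**What I could not confirm or had to correct:**
- **Foot force:** I could not measure it. I inferred it from the nut angle, which should give about 12.5 N.
- **Jaw insertion:** the tongue first went in too high and brushed the foot at about 5 N, so I lowered it before going on.
- **Nut grip:** my first grip closed at 23 mm, not 14, probably on the boss below the nut. I re-gripped 6 mm higher and it read 14 mm.

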